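Stop check and taper-gauge reading of a plate clamp

TASK

Check the plate clamp's stop box first: push the mushroom button right down and let it spring back, then turn its head clockwise as far as it goes to reset it and let go. Then take the flat-handled taper gauge out of its stand and slide its blade, tip down, midway along the gap between the two upright steel plates until both drag on it snugly, without forcing it, and finish while still gripping it there, upright and still at that depth. Leave the round-handled gauge, beaker, mouse and jar where they are.

Things in the scene. Friction and masses are not known exactly. Their poses are not given: they have to be found in the camera images.
- stop_top (a point): Centre of the top of the grey mushroom head: 40 mm across, 18 mm thick, sides vertical from 3 to 15 mm above its underside, a black pointer bar on top. When up, its top is 82 mm above the table and its underside 14 mm above its fixed grey 100 x 100 x 50 mm housing. z up; it turns with the head.
- stop_button (a joint): How far the mushroom is pushed down (m): 0 up, 0.006 right down. A spring pushes it up; it starts to move at 1.3 N, needs 4.3 N right down, does not latch.
- stop_head (a joint): Turn of the mushroom head (rad), growing clockwise seen from above, with end stops at 0 and 1.2; starts between 0 and 0.15. Light friction (0.03 N m) keeps it where it is left. It turns freely whether up or down.
- stand: White block 160 x 60 x 70 mm (x, y, z), fixed to the table, origin in the centre of its underside. Two upright slots at x = -40 and +40 mm, 23 mm along x and 11.5 mm along y, each with one gauge hanging in it by its handle; which is where changes.
- gauge: The taper gauge, about 0.12 kg, hanging upright in the stand: steel blade below, flat aluminium handle above. Origin mid-tip of the blade, z up. Blade z = 0 to 60 mm, 20 mm wide (x), thickness (y) growing evenly from 3 mm at the rounded tip to 10 mm. Handle z = 60 to 105 mm, 30 (x) x 14 (y) mm, its underside on the stand's top. Grasp across y, 85 mm above the tip.
- spare: The other gauge, a bystander: an 8 mm parallel blade with a round handle 32 mm across and 30 mm high. Hangs in the other slot. Leave alone.
- mouth (a point): Middle of the gap between the two upright plates, at its narrowest, 80 mm above the table. x along the plates (60 mm long), y across the gap, z up. The gap is 4.5 to 7 mm, different each time, so the gauge first touches both plates with its tip 13 to 34 mm below here. The faces below stand back by 0.6 mm each and go 58 mm down; the space between is open to that depth.
- clamp: The plate clamp, base 110 x 150 mm fixed to the table, origin at the centre of its underside, y across the gap. Both plates float together in y, up to 6 mm either way, on a soft spring (0.3 N/mm). Above the narrowest level, lips flare outwards by 8 mm each over 11.5 mm of height to guide the blade in.
- plate_right: The plate on the -y side of the gap, 60 x 8 x 58 mm, on stiff springs (16 N/mm). Its origin is on the plane of the narrowest point, at table height.
- plate_left: The plate on the +y side, same size, on stiff springs (16 N/mm): the deeper the blade, the harder it is clamped, by about 1 N per mm past first touch. Snug: each plate presses with 2 to 14 N; pushing the blade down then takes roughly 4 to 12 N. Origin on the plane of the narrowest point, at table height.
- beaker: Glass beaker, 70 mm across, 95 mm high, a bystander; origin in the centre of its underside.
- mouse: Black computer mouse, 100 x 58 x 32 mm, a bystander; origin in the centre of its underside.
- jar: Small amber jar, 56 mm across, 85 mm high, a bystander; origin in the centre of its underside.
Things that resemble listed ones, but are neither listed nor needed, are in the scene too. Leave any red look-alike of the part that bears stop_top alone.

How it is judged:
By the outcome, as a careful person would: the job done as asked, in the order asked, and still so for the second after the job is handed in, while the arm keeps its last pose, push and grip.
It also fails if it takes over 67 s, if anything falls off the work surface, if the arm or the gripper's body presses on something with over 40 N, if the wrist force passes 120 N, or if a joint passes its speed limit or range.

ROBOT

A 6-joint arm with a two-finger parallel gripper is mounted at the origin on the work surface. World frame = base frame: x ahead of the robot, y to its left, z up, the work surface at z = 0. Lengths are in m, angles in rad, forces in N, time in s.
With the tool pointing down it reaches from about 0.35 to 0.975 m from the base axis. Payload 4.9 kg.
Tool frame: the origin (TCP) lies at the very end of the fingers, on their centre line; the grasp point (between the pads) lies 19 mm behind it; z points along the fingers, y is the line along which they close (so a half turn about z gives the same grasp; the last joint's range is limited). The gripper opens to 85 mm and grips with 20 to 120 N. Pads are 22 mm wide; open, the fingers measure 114 mm over their backs; the gripper's body (76 mm by 85 mm) begins 54 mm behind the grasp point. The pads swing forward as they close: fully open they stand 13 mm farther back than shut.
Start: joints at [-1.375, 0.053, 1.613, -0, 1.476, -0.119], TCP at [0.194, -0.594, 0.231] pointing down, gripper open.
Joint ranges: [-3.01, 3.01], [-1.01, 2.22], [0.06, 2.58], [-1.02, 4.17], [0.09, 2.62], [-3.14, 3.14]. Speed limits (rad/s): [2.57, 2.57, 3.14, 3.14, 3.14, 3.14].

INTERFACE

Orientations are given as a unit quaternion [w, x, y, z].
In Python, from plant import * gives the robot as it stands.
- The arm moves only by the tool jog_arm, never from a script. Its argument "moves" is a list that holds one entry, the list of rows, each a list of 7 numbers: the finger opening in cm, from 0 to 8.54, then the shift along the tool's x, y, z in cm, then the turn, a rotation vector about the tool's x, y, z in rad. A call has 1 to 20 rows; each row shifts and turns the commanded pose from where the row before left it, along the tool's axes as they then stand; what a row does not reach is not made up. A row lasts 1/12 s, in which the tool goes at most 41.7 mm and 7.16 degrees, less where a joint would pass 70% of its speed; a pose out of reach is approached as far as the arm can. A call is refused whole if a number of a shift passes 4.17 or a number of a turn 0.125, either way. A call with a gripper value outside its range is refused whole. The fingers move at their own pace and stop on an object; the grip force is fixed at half the most. Time passes only in rows, so rows that do not move let the fingers close. It gives the time, the measured TCP pose, the force, the opening and the grip force at its end, in the units of the state.
- state(): the state, without advancing time (a new reading comes with each control period).
- grab_frame(name): name is "side" or "top"; returns a dict with "color" (400x640x3 uint8, blue, green, red), "depth" (400x640 float32, m along the optical axis (not along the pixel's ray), 0 where there is no reading), "fx", "fy", "cx", "cy" (pixels), "R" (3x3) and "t" (3): a world point X has camera coordinates R X + t. Camera axes: x right, y down, z forward; pixel columns grow to the right and rows downward; lengths in m; the calibration is good to about 2 mm. A picture is of the moment at which its call begins.
- job_done(): hands the job in; it is judged then, once.
Trained networks look in a picture, given as the dict that the camera call returned (one of the last four; its "shot" number tells which), for a name from the list of things; names that differ only in an ending like _2 or _b are one class to them, and where a whole thing is asked for, a point or a joint stands for the part that bears it (a point fixed in the world has none). Each returns a list of dicts, best first, with "p" (0 to 1); they miss things now and then, are a little off and sometimes report something else, mostly with a low value. They report only what shows in the picture. A call takes as long as a camera call. They do not tell look-alikes from the thing itself.
- recognise(name, picture): "rect" ([centre column, centre row, width, height] in pixels, round what is visible of it).
- regions_of(name, picture): "pixels" (400x640 bool, what is visible of it) and "rect" ([centre column, centre row, width, height] in pixels, round what is visible of it).
The state is a dict: "time": time; "joint_pos": joint angles; "joint_vel": joint speeds; "joint_efforts": joint torques, N m; "tool_pos": TCP position; "tool_rot": TCP orientation; "contact_force": force on the tool from outside, world axes, zero at the start; "ft_torque": the same for the moment, N m; "gripper_width": opening from 0.0 (shut) to 1.0 (fully open); "grasp_force": force on a finger pad.
Only numpy, scipy, OpenCV 4.12 (cv2) and the standard library are available. Lean on these libraries where they do the work, as an engineer would, in place of code of your own. Each camera call takes 0.05 s, during which the arm holds its last target. There are 200 camera calls.

## Working session

There is one attempt and no reset: what is moved stays moved. The work goes in short steps, Python scripts to look and compute and a tool call to move; the robot and the scene stay as the last step left them, time stands still between calls to the robot, and variables do not carry over. Pictures are saved under pics/ and viewed, at most 10 in all, crops included, and the job is handed in when it is done.

Besides the shell and the picture viewer there is one more tool, called by a JSON object that holds its "api" and its "payload", one argument or row to a line. jog_arm: Moves the arm, as the interface text tells. Its arguments: {"type":"object","properties":{"moves":{"type":"array"}},"required":["moves"]}

```bash
mkdir -p pics; ls; cat > h.py <<'E'
from plant import *
import numpy as np, cv2
def pts(f,mask=None):
    d=f["depth"]; v,u=np.nonzero((d>0) if mask is None else (mask&(d>0)))
    z=d[v,u]; c=np.stack([(u-f["cx"])/f["fx"]*z,(v-f["cy"])/f["fy"]*z,z],1)
    return (c-f["t"])@f["R"], np.stack([u,v],1)
E
python3 - <<'E'
from h import *
s=state(); print(s)
for n in ("top","side"):
    f=grab_frame(n); cv2.imwrite(f"pics/{n}0.png",f["color"])
    print(n,"cam",-f["R"].T@f["t"],f["fx"])
    for o in ("stop_top","stand","gauge","spare","clamp","plate_left","plate_right","beaker","mouse","jar"):
        for r in regions_of(o,f)[:3]:
            P,_=pts(f,r["pixels"])
            print(o,round(r["p"],2),np.round(r["rect"]).astype(int),np.round(np.median(P,0),3) if len(P) else None, np.round(np.percentile(P,[2,98],axis=0),3).tolist() if len(P) else None)
E
```

```text
pics
{'time': 0.0, 'joint_pos': array([-1.37501024e+00,  5.33858957e-02,  1.61430090e+00, -6.30190158e-07,
        1.47599857e+00, -1.18995070e-01]), 'joint_vel': array([ 0.00047538,  0.00072277, -0.00105229,  0.0014356 , -0.00071942,
       -0.00130619]), 'joint_efforts': array([ 2.44824996e-04, -3.93680835e+01, -3.70179141e+01, -1.50550659e-04,
        7.05844912e-03,  4.89985759e-07]), 'tool_pos': array([ 0.19338578, -0.59367078,  0.2300409 ]), 'tool_rot': array([-1.04557485e-03,  9.87639105e-01,  1.56741521e-01, -4.04789989e-05]), 'contact_force': array([-0.43727649, -0.25593303, -1.12977933]), 'ft_torque': array([-0.03433538, -0.03249028, -0.00567009]), 'grasp_force': 0.0, 'gripper_width': 1.0047632560719393}
top cam [ 0.4725466  -0.08532145  1.46434393] 514.8797561526876
stop_top 0.74 [408 226  17  12] [ 0.502 -0.272  0.082] [[0.484, -0.295, 0.054], [0.518, -0.252, 0.088]]
stop_top 0.56 [479 269  17  18] [ 0.382 -0.456  0.082] [[0.365, -0.481, 0.052], [0.4, -0.439, 0.088]]
stand 0.76 [213 215  39  63] [0.545 0.248 0.069] [[0.466, 0.215, -0.001], [0.622, 0.296, 0.101]]
spare 0.6
[... 1584 characters left out ...]
, [0.519, 0.268, 0.103]]
spare 0.29 [309 231  23   7] [0.563 0.025 0.084] [[0.538, 0.016, 0.072], [0.593, 0.03, 0.092]]
spare 0.17 [309 246  42  54] [0.56  0.048 0.04 ] [[0.513, -0.037, 0.005], [0.618, 0.106, 0.089]]
clamp 0.8 [309 248  39  53] [0.559 0.049 0.038] [[0.511, -0.039, -0.0], [0.618, 0.107, 0.089]]
plate_left 0.79 [308 237  24  13] [0.562 0.043 0.064] [[0.537, 0.038, 0.04], [0.593, 0.05, 0.089]]
beaker 0.75 [235 265  27  36] [0.752 0.147 0.064] [[0.721, 0.107, 0.005], [0.784, 0.175, 0.096]]
mouse 0.84 [262 206  32  15] [ 0.73  -0.123  0.024] [[0.686, -0.159, 0.002], [0.777, -0.107, 0.036]]
jar 0.85 [368 250  22  36] [0.394 0.068 0.061] [[0.368, 0.03, 0.007], [0.419, 0.08, 0.088]]
```

```bash
python3 - <<'E'
import cv2,numpy as np
t=cv2.imread("pics/top0.png"); 
a=cv2.resize(t[190:310,370:530],None,fx=5,fy=5,interpolation=cv2.INTER_CUBIC)
cv2.imwrite("pics/stops.png",a)
cv2.imwrite("pics/gap.png",np.hstack([cv2.resize(t[175:255,180:260],(400,400),interpolation=cv2.INTER_CUBIC),cv2.resize(t[165:245,260:340],(400,400),interpolation=cv2.INTER_CUBIC)]))
E
```

```text
(no output)
```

View pics/stops.png

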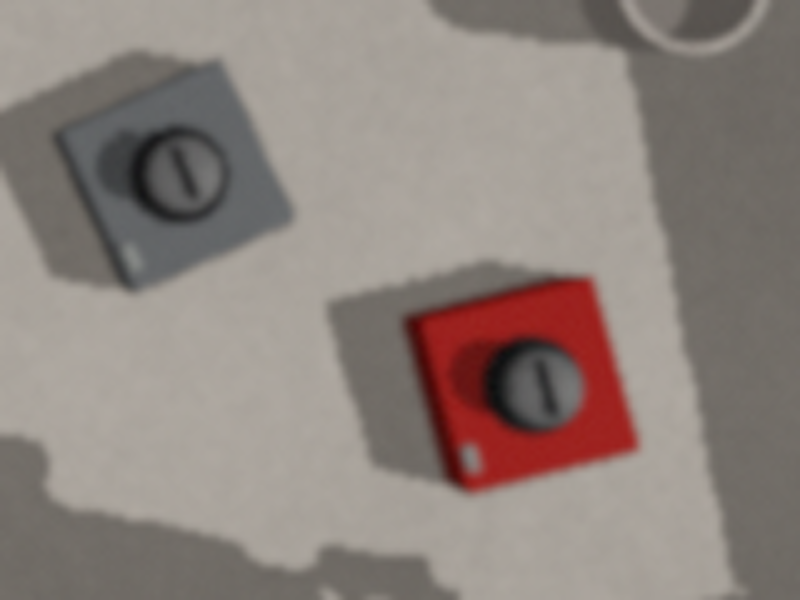

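View pics/gap.png

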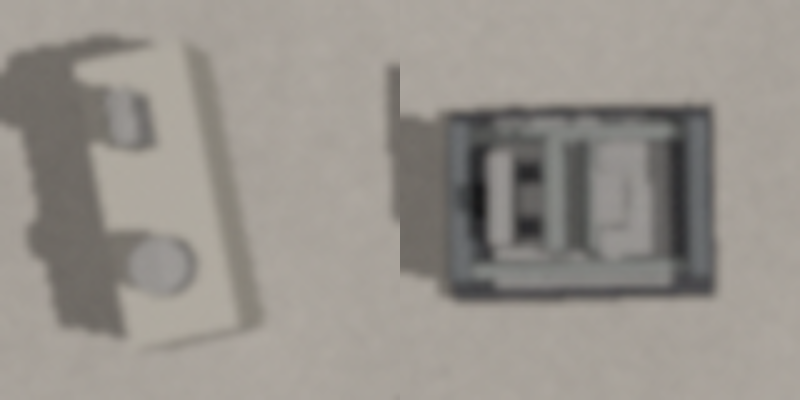

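View pics/side0.png

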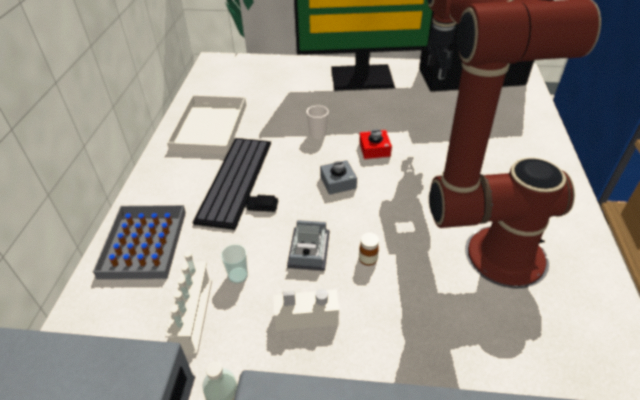

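The grey box (crop 182,173 → full pixel 406,225) has a grey mushroom on a grey housing, which matches. The red box (crop 542,385 → 478,267) is the look-alike, so I'll leave it alone. The flat-handled gauge is at top pixel (205,199) and the round one is at (212,228). Next I'll measure yaws and the height profile across the clamp.

```bash
python3 - <<'E'
from h import *
np.set_printoptions(suppress=True,precision=4,linewidth=200)
fr={n:grab_frame(n) for n in("top","side")}
def rect(P,nm):
    c,(w,h),a=cv2.minAreaRect((P[:,:2]*1000).astype(np.float32)); print(nm,len(P),np.round(c,1),np.round((w,h),1),round(a,1),"z",round(float(np.median(P[:,2])),4))
for n,f in fr.items():
    P,U=pts(f)
    def box(x0,x1,y0,y1,z0,z1): 
        m=(P[:,0]>x0)&(P[:,0]<x1)&(P[:,1]>y0)&(P[:,1]<y1)&(P[:,2]>z0)&(P[:,2]<z1); return P[m]
    print(n)
    rect(box(.46,.55,-.32,-.22,.075,.09),"stop")
    rect(box(.42,.58,-.36,-.19,.044,.056),"housing")
    rect(box(.44,.65,.17,.33,.063,.076),"standtop")
    rect(box(.56,.63,.2,.31,.098,.115),"gauge")
    rect(box(.47,.535,.2,.31,.093,.11),"spare")
    rect(box(.48,.65,-.07,.13,.005,.1),"clamp all")
    rect(box(.48,.65,-.07,.13,.085,.1),"clamp tops")
f=fr["top"];
g=cv2.cvtColor(f["color"],cv2.COLOR_BGR2GRAY)
d=f["depth"]
for row in (200,202,204,206):
    v=np.full(64,row);u=np.arange(266,330);z=d[v,u]
    X=(np.stack([(u-f["cx"])/f["fx"]*z,(v-f["cy"])/f["fy"]*z,z],1)-f["t"])@f["R"]
    print(row,np.round(X[0,0],3),[(int(a),round(float(y*1000)),round(float(zz*1000)),int(i)) for a,y,zz,i in zip(u,X[:,1],X[:,2],g[row,266:330])][8:50])
s=fr["side"]
cv2.imwrite("pics/s1.png",cv2.resize(s["color"][215:275,280:340],(600,600),interpolation=cv2.INTER_CUBIC))
E
```

```text
top
stop 167 [ 501.1 -270.5] [38. 35.] 88.7 z 0.0822
housing 1066 [ 500.9 -270.9] [ 99.9 100.4] 22.9 z 0.0507
standtop 1051 [543.8 257.6] [160.8  63.3] 11.8 z 0.0702
gauge 52 [582.5 264.2] [29.2 14.7] 8.7 z 0.112
spare 114 [505.2 248.8] [29.9 29.4] 88.3 z 0.0995
clamp all 2237 [564.4  29.9] [199.7 168.1] 88.8 z 0.0266
clamp tops 116 [564.4  30.9] [27.7 56.8] 89.0 z 0.0891
side
stop 86 [ 500.8 -265.6] [35.7 43.8] 4.4 z 0.0815
housing 503 [ 501.2 -267.5] [101.2 107. ] 22.3 z 0.0498
standtop 1109 [545.7 258.4] [159.5  66.7] 11.0 z 0.0697
gauge 80 [583.8 267.5] [28.8 18. ] 4.5 z 0.1108
spare 120 [506.1 252.4] [30.4 29.4] 55.3 z 0.0994
clamp all 1788 [563.3  30.9] [163.7 192.7] 3.4 z 0.0403
clamp tops 91 [565.4  31.6] [30.4 59.3] 88.4 z 0.089
200 0.582 [(274, 90, 25, 55), (275, 88, 15, 45), (276, 85, 15, 61), (277, 82, 14, 101), (278, 74, 65, 134), (279, 71, 68, 146), (280, 69, 63, 147), (281, 65, 69, 137), (282, 64, 54, 104), (283, 62, 51, 65), (284, 59, 50, 47), (285, 56, 53, 47), (286, 53, 51, 47), (287, 51, 46, 56), (288, 44, 91, 84), (289, 41, 92, 112), (290, 39, 82, 130), (291, 36, 
[... 2293 characters left out ...]
 68, 147), (281, 66, 68, 137), (282, 64, 55, 109), (283, 64, 26, 86), (284, 61, 28, 91), (285, 60, 19, 97), (286, 56, 23, 97), (287, 54, 20, 98), (288, 44, 93, 105), (289, 41, 93, 119), (290, 40, 82, 130), (291, 37, 84, 131), (292, 35, 80, 121), (293, 35, 39, 98), (294, 34, 24, 84), (295, 26, 80, 81), (296, 23, 83, 83), (297, 20, 87, 101), (298, 17, 93, 126), (299, 18, 52, 141), (300, 15, 48, 147), (301, 12, 53, 148), (302, 9, 51, 148), (303, 7, 50, 147), (304, 4, 53, 140), (305, 3, 26, 135), (306, 0, 28, 141), (307, -2, 19, 148), (308, -5, 21, 149), (309, -8, 24, 141), (310, -11, 25, 122), (311, -14, 22, 104), (312, -85, 1464, 97), (313, -20, 28, 82), (314, -22, 11, 63), (315, -25, 19, 49)]
```

View pics/s1.png

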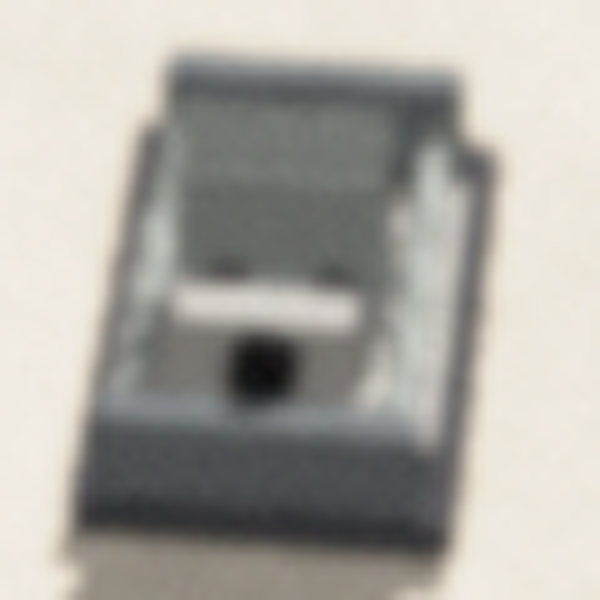

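```bash
cat >> h.py <<'E'
from scipy.spatial.transform import Rotation as Rn
def plan(x,y,z,yaw_deg):
    """total shift (cm) along current tool axes, and turn rotvec needed, to reach tool x at yaw, pointing down"""
    s=state(); w,a,b,c=s["tool_rot"]; R=Rn.from_quat([a,b,c,w])
    t=Rn.from_euler("z",yaw_deg,degrees=True)*Rn.from_euler("x",180,degrees=True)
    d=R.inv().apply(np.array([x,y,z])-s["tool_pos"])*100
    print("t",round(s["time"],2),"shift cm",np.round(d,2),"turn",np.round((R.inv()*t).as_rotvec(),3),"F",np.round(s["contact_force"],1),"Tq",np.round(s["ft_torque"],2),"w",round(s["gripper_width"],3),"pos",np.round(s["tool_pos"],4))
E
python3 -c "
from h import *
plan(.501,-.2705,.1,18)"
```

```text
t 1.2 shift cm [ 39.26 -21.27  13.13] turn [0.    0.    0.001] F [0.6 0.6 0.1] Tq [-0.01 -0.01 -0.05] w 0.999 pos [ 0.1935 -0.5943  0.2313]
```

{"api": "jog_arm", "payload": {
  "moves": [
    [[0,2.8,-1.52,0,0,0,0],[0,2.8,-1.52,0,0,0,0],[0,2.8,-1.52,0,0,0,0],[0,2.8,-1.52,0,0,0,0],[0,2.8,-1.52,0,0,0,0],[0,2.8,-1.52,0,0,0,0],[0,2.8,-1.52,0,0,0,0],[0,2.8,-1.52,0,0,0,0],[0,2.8,-1.52,0,0,0,0],[0,2.8,-1.52,0,0,0,0],[0,2.8,-1.52,0,0,0,0],[0,2.8,-1.52,0,0,0,0],[0,2.8,-1.52,3,0,0,0],[0,2.86,-1.51,3,0,0,0],[0,0,0,3,0,0,0],[0,0,0,3,0,0,0],[0,0,0,1.1,0,0,0],[0,0,0,0,0,0,0],[0,0,0,0,0,0,0]]
  ]
}}

```text
time: 2.78
tool_pos: [0.4986, -0.2732, 0.1038]
tool_rot: [-0.0, 0.988, 0.157, -0.0]
contact_force: [-1.2, 0.3, 1.0]
gripper_width: 0.003
grasp_force: 0.0
```

```bash
python3 -c "
from h import *
plan(.501,-.2705,.082,18)"
```

```text
t 2.78 shift cm [ 0.31 -0.18  2.18] turn [-0.  0.  0.] F [-1.2  0.3  1. ] Tq [-0.    0.03  0.04] w 0.003 pos [ 0.4986 -0.2732  0.1038]
```

{"api": "jog_arm", "payload": {
  "moves": [
    [[0,0.15,-0.1,0.5,0,0,0],[0,0.15,-0.1,0.5,0,0,0],[0,0,0,0.5,0,0,0],[0,0,0,0.3,0,0,0],[0,0,0,0.2,0,0,0],[0,0,0,0.2,0,0,0],[0,0,0,0.2,0,0,0],[0,0,0,0.1,0,0,0],[0,0,0,0.1,0,0,0],[0,0,0,0,0,0,0],[0,0,0,0,0,0,0]]
  ]
}}

```text
time: 3.7
tool_pos: [0.5009, -0.2701, 0.0777]
tool_rot: [0.0, 0.988, 0.157, -0.0]
contact_force: [-2.1, 1.2, 3.7]
gripper_width: 0.0
grasp_force: 1.7
```

{"api": "jog_arm", "payload": {
  "moves": [
    [[0,0,0,0.1,0,0,0],[0,0,0,0.1,0,0,0],[0,0,0,0.1,0,0,0],[0,0,0,0,0,0,0],[0,0,0,0,0,0,0]]
  ]
}}

```text
time: 4.12
tool_pos: [0.5011, -0.2702, 0.0759]
tool_rot: [0.0, 0.988, 0.157, -0.0]
contact_force: [-5.2, 3.1, 10.0]
gripper_width: 0.005
grasp_force: 5.3
```

{"api": "jog_arm", "payload": {
  "moves": [
    [[0,0,0,0.1,0,0,0],[0,0,0,0,0,0,0],[0,0,0,0,0,0,0],[0,0,0,0,0,0,0]]
  ]
}}

```text
time: 4.45
tool_pos: [0.5012, -0.2703, 0.0758]
tool_rot: [0.0, 0.988, 0.157, -0.0]
contact_force: [-5.9, 4.0, 15.1]
gripper_width: 0.001
grasp_force: 7.5
```

{"api": "jog_arm", "payload": {
  "moves": [
    [[0,0,0,-0.5,0,0,0],[0,0,0,-1.5,0,0,0],[0,0,0,-2,0,0,0],[6.5,0,0,-1,0,0,0],[6.5,0,0,0,0,0,0],[6.5,0,0,0,0,0,0],[6.5,0,0,0,0,0,0],[6.5,0,0,0,0,0,0],[6.5,0,0,0,0,0,0],[6.5,0,0,0,0,0,0],[6.5,0,0,0,0,0,0]]
  ]
}}

```text
time: 5.37
tool_pos: [0.5007, -0.2699, 0.1228]
tool_rot: [-0.0, 0.988, 0.157, -0.0]
contact_force: [-0.0, -0.1, -0.6]
gripper_width: 0.759
grasp_force: 0.0
```

```bash
python3 -c "
from h import *
plan(.501,-.2705,.056,18)"
```

```text
t 5.37 shift cm [0.02 0.08 6.68] turn [-0.001  0.001  0.001] F [-0.  -0.1 -0.6] Tq [-0.05  0.03  0.  ] w 0.759 pos [ 0.5007 -0.2699  0.1228]
```

{"api": "jog_arm", "payload": {
  "moves": [
    [[6.5,0,0.05,2,0,0,0],[6.5,0,0,2,0,0,0],[6.5,0,0,1.5,0,0,0],[6.5,0,0,0.7,0,0,0],[6.5,0,0,0.4,0,0,0],[6.5,0,0,0,0,0,0],[3.7,0,0,0,0,0,0],[3.7,0,0,0,0,0,0],[3.7,0,0,0,0,0,0],[3.7,0,0,0,0,0,0],[3.7,0,0,0,0,0,0],[3.7,0,0,0,0,0,0]]
  ]
}}

```text
time: 6.37
tool_pos: [0.502, -0.2714, 0.0585]
tool_rot: [0.001, 0.988, 0.157, 0.001]
contact_force: [1.1, -3.2, 1.7]
gripper_width: 0.448
grasp_force: 50.2
```

{"api": "jog_arm", "payload": {
  "moves": [
    [[3.7,0,0,0,0,0,0.07],[3.7,0,0,0,0,0,0.07],[3.7,0,0,0,0,0,0.07],[3.7,0,0,0,0,0,0.07],[3.7,0,0,0,0,0,0.07],[3.7,0,0,0,0,0,0.07],[3.7,0,0,0,0,0,0.07],[3.7,0,0,0,0,0,0.07],[3.7,0,0,0,0,0,0.07],[3.7,0,0,0,0,0,0.07],[3.7,0,0,0,0,0,0.07],[3.7,0,0,0,0,0,0.07],[3.7,0,0,0,0,0,0.07],[3.7,0,0,0,0,0,0.07],[3.7,0,0,0,0,0,0],[3.7,0,0,0,0,0,0]]
  ]
}}

```text
time: 7.7
tool_pos: [0.5021, -0.2703, 0.0581]
tool_rot: [-0.0, 0.945, -0.326, 0.001]
contact_force: [4.6, 1.1, 2.7]
gripper_width: 0.444
grasp_force: 50.3
```

```bash
python3 -c "
from h import *
plan(.501,-.2705,.057,18)"
```

```text
t 7.7 shift cm [-0.08  0.09  0.11] turn [-0.001 -0.003 -0.978] F [4.6 1.1 2.7] Tq [ 0.25 -0.77 -0.03] w 0.444 pos [ 0.5021 -0.2703  0.0581]
```

Turned 0.98 so far and the torque is still only friction. I'll continue in small steps to the stop.

{"api": "jog_arm", "payload": {
  "moves": [
    [[3.7,0,0,0,0,0,0.04],[3.7,0,0,0,0,0,0.04],[3.7,0,0,0,0,0,0.03],[3.7,0,0,0,0,0,0.02],[3.7,0,0,0,0,0,0],[3.7,0,0,0,0,0,0]]
  ]
}}

```text
time: 8.2
tool_pos: [0.5023, -0.2702, 0.058]
tool_rot: [-0.001, 0.922, -0.386, 0.001]
contact_force: [4.4, 2.0, 2.0]
gripper_width: 0.444
grasp_force: 50.3
```

```bash
python3 -c "
from h import *
plan(.501,-.2705,.057,18)"
```

```text
t 8.2 shift cm [-0.07  0.11  0.1 ] turn [-1.000e-03 -3.000e-03 -1.108e+00] F [4.4 2.  2. ] Tq [ 0.3  -0.82 -0.  ] w 0.444 pos [ 0.5023 -0.2702  0.058 ]
```

{"api": "jog_arm", "payload": {
  "moves": [
    [[3.7,0,0,0,0,0,0.04],[3.7,0,0,0,0,0,0.04],[3.7,0,0,0,0,0,0.03],[3.7,0,0,0,0,0,0.02],[3.7,0,0,0,0,0,0],[3.7,0,0,0,0,0,0]]
  ]
}}

```text
time: 8.7
tool_pos: [0.5021, -0.2698, 0.0578]
tool_rot: [-0.001, 0.895, -0.445, 0.001]
contact_force: [5.0, 3.0, 3.0]
gripper_width: 0.443
grasp_force: 50.8
```

```bash
python3 -c "
from h import *
plan(.501,-.2705,.057,18)"
```

```text
t 8.7 shift cm [-0.01  0.13  0.08] turn [-0.002 -0.002 -1.238] F [5. 3. 3.] Tq [ 0.44 -0.8   0.07] w 0.443 pos [ 0.5021 -0.2698  0.0578]
```

{"api": "jog_arm", "payload": {
  "moves": [
    [[3.7,0,0,0,0,0,0.04],[3.7,0,0,0,0,0,0.04],[3.7,0,0,0,0,0,0],[3.7,0,0,0,0,0,0]]
  ]
}}

```text
time: 9.03
tool_pos: [0.5019, -0.2693, 0.0576]
tool_rot: [-0.001, 0.878, -0.479, 0.0]
contact_force: [4.6, 5.1, 2.1]
gripper_width: 0.444
grasp_force: 51.5
```

```bash
python3 -c "
from h import *
plan(.501,-.2705,.057,18)"
```

```text
t 9.03 shift cm [0.05 0.14 0.06] turn [-2.000e-03 -1.000e-03 -1.314e+00] F [4.6 5.1 2.1] Tq [ 0.67 -0.84  0.99] w 0.444 pos [ 0.5019 -0.2693  0.0576]
```

{"api": "jog_arm", "payload": {
  "moves": [
    [[6.5,0,0,0,0,0,0],[6.5,0,0,0,0,0,0],[6.5,0,0,0,0,0,0],[6.5,0,0,0,0,0,0],[6.5,0,0,0,0,0,0],[6.5,0,0,-1,0,0,0],[6.5,0,0,-2,0,0,0],[6.5,0,0,-3,0,0,0],[6.5,0,0,-4,0,0,0],[6.5,0,0,-4,0,0,-0.1],[6.5,0,0,-3,0,0,-0.12],[6.5,0,0,0,0,0,-0.12],[6.5,0,0,0,0,0,-0.12],[6.5,0,0,0,0,0,-0.12],[6.5,0,0,0,0,0,-0.12],[6.5,0,0,0,0,0,-0.12],[6.5,0,0,0,0,0,-0.12],[6.5,0,0,0,0,0,-0.12],[6.5,0,0,0,0,0,-0.1],[6.5,0,0,0,0,0,-0.04]]
  ]
}}

```text
time: 10.7
tool_pos: [0.5009, -0.2706, 0.2282]
tool_rot: [0.0, 0.995, 0.099, 0.0]
contact_force: [-1.2, 0.1, -0.4]
gripper_width: 0.761
grasp_force: 0.0
```

```bash
python3 -c "
from h import *
plan(.583,.2657,.15,11)
s=grab_frame('side');r=s['color'][150:210,300:400]
cv2.imwrite('pics/after.png',cv2.resize(r,None,fx=7,fy=7,interpolation=cv2.INTER_CUBIC))"
```

```text
t 10.7 shift cm [ 18.63 -50.95   7.81] turn [ 0.    -0.     0.007] F [-1.2  0.1 -0.4] Tq [0.05 0.05 0.02] w 0.761 pos [ 0.5009 -0.2706  0.2282]
```

View pics/after.png

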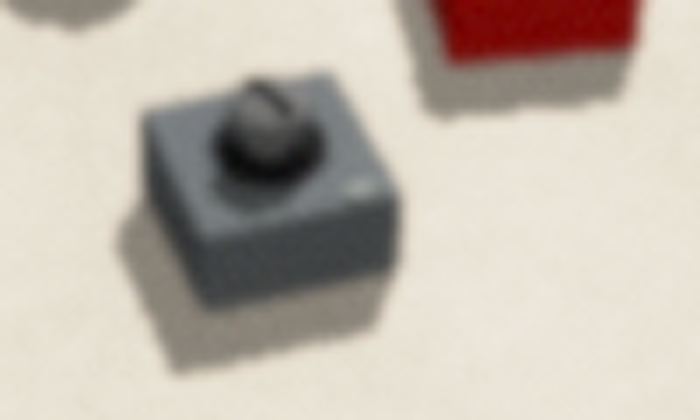

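The stop head is up and its pointer (crop 268,97) has turned. I'll check the angle from the top camera once the arm is clear. Next is the move to the gauge.

{"api": "jog_arm", "payload": {
  "moves": [
    [[4,1.03,-2.83,0,0,0,0],[4,1.03,-2.83,0,0,0,0],[4,1.03,-2.83,0,0,0,0],[4,1.03,-2.83,0,0,0,0],[4,1.03,-2.83,0,0,0,0],[4,1.03,-2.83,0,0,0,0],[4,1.03,-2.83,0,0,0,0],[4,1.03,-2.83,0,0,0,0],[4,1.03,-2.83,0,0,0,0],[4,1.04,-2.83,0,0,0,0],[4,1.04,-2.83,0,0,0,0],[4,1.04,-2.83,0,0,0,0],[4,1.04,-2.83,0,0,0,0],[4,1.04,-2.83,0,0,0,0],[4,1.04,-2.83,0,0,0,0],[4,1.04,-2.83,0,0,0,0],[4,1.04,-2.83,0,0,0,0],[4,1.04,-2.83,0,0,0,0],[4,0,0,0,0,0,0],[4,0,0,0,0,0,0]]
  ]
}}

```text
time: 12.42
tool_pos: [0.5851, 0.2665, 0.2277]
tool_rot: [0.0, 0.995, 0.098, -0.0]
contact_force: [-0.9, -0.1, 0.0]
gripper_width: 0.471
grasp_force: 0.0
```

```bash
python3 -c "
from h import *
plan(.583,.2657,.077,11.4)
t=grab_frame('top')
cv2.imwrite('pics/after2.png',np.hstack([cv2.resize(t['color'][200:250,381:431],(400,400),interpolation=cv2.INTER_CUBIC),cv2.resize(t['color'][165:245,260:340],(400,400),interpolation=cv2.INTER_CUBIC)]))"
```

```text
t 12.42 shift cm [-0.22  0.03 15.07] turn [ 0.     0.    -0.003] F [-0.9 -0.1  0. ] Tq [-0.01  0.03  0.02] w 0.471 pos [0.5851 0.2665 0.2277]
```

View pics/after2.png

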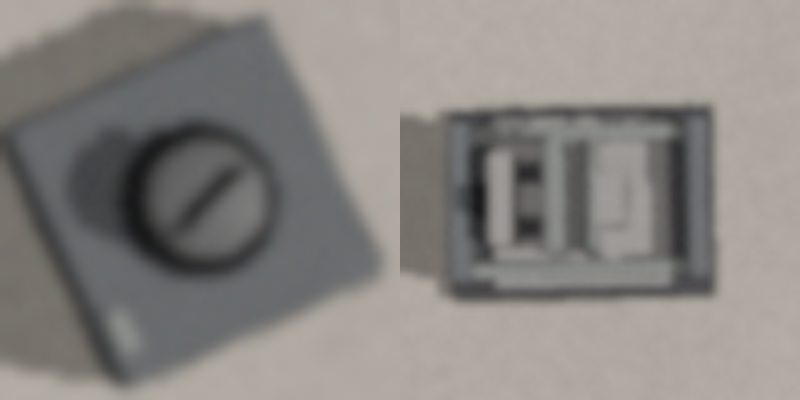

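The pointer has swung about 67–69° clockwise, so the reset reached its stop, and the head is up. Descending on the gauge.

{"api": "jog_arm", "payload": {
  "moves": [
    [[4,-0.1,0.03,2,0,0,0],[4,-0.1,0,3,0,0,0],[4,0,0,3,0,0,0],[4,0,0,3,0,0,0],[4,0,0,2,0,0,0],[4,0,0,1.2,0,0,0],[4,0,0,0.7,0,0,0],[4,0,0,0,0,0,0],[4,0,0,0,0,0,0],[1,0,0,0,0,0,0],[1,0,0,0,0,0,0],[1,0,0,0,0,0,0],[1,0,0,0,0,0,0],[1,0,0,0,0,0,0],[1,0,0,0,0,0,0]]
  ]
}}

```text
time: 13.72
tool_pos: [0.5846, 0.2651, 0.0806]
tool_rot: [-0.0, 0.995, 0.097, 0.002]
contact_force: [-0.2, -0.5, 6.6]
gripper_width: 0.157
grasp_force: 59.1
```

```bash
python3 -c "
from h import *
plan(.583,.2657,.078,11.4)"
```

```text
t 13.72 shift cm [-0.15 -0.09  0.26] turn [-0.    -0.003 -0.004] F [-0.2 -0.5  6.6] Tq [-0.02  0.09  0.  ] w 0.157 pos [0.5846 0.2651 0.0806]
```

{"api": "jog_arm", "payload": {
  "moves": [
    [[1,0,0,-0.2,0,0,0],[1,0,0,-0.4,0,0,0],[1,0,0,-1,0,0,0],[1,0,0,-1.5,0,0,0],[1,0,0,-2,0,0,0],[1,0,0,-2.5,0,0,0],[1,0,0,-3,0,0,0],[1,0,0,-2.5,0,0,0],[1,0,0,-1,0,0,0],[1,0,0,0,0,0,0],[1,0,0,0,0,0,0]]
  ]
}}

```text
time: 14.63
tool_pos: [0.5829, 0.2646, 0.219]
tool_rot: [0.0, 0.995, 0.097, -0.0]
contact_force: [0.2, -0.2, -2.3]
gripper_width: 0.156
grasp_force: 58.8
```

```bash
python3 -c "
from h import *
np.set_printoptions(suppress=True)
plan(.5645,.0305,.22,-1)
s=grab_frame('side'); P,U=pts(s)
m=(abs(P[:,0]-.5846)<.03)&(abs(P[:,1]-.265)<.03)&(P[:,2]>.085)&(P[:,2]<.2)
h,e=np.histogram(P[m][:,2],bins=24);print(np.round(e,3),h)
for lo,hi in((.105,.12),(.12,.135),(.135,.15),(.15,.165)):
    q=P[m&(P[:,2]>lo)&(P[:,2]<hi)]; print(lo,len(q),q.mean(0).round(4) if len(q) else '',(np.percentile(q[:,0],[3,97])).round(4) if len(q) else '')
cv2.imwrite('pics/g.png',cv2.resize(s['color'][230:330,250:350],(600,600),interpolation=cv2.INTER_CUBIC))"
```

```text
t 14.63 shift cm [-6.34 22.61 -0.09] turn [0.    0.001 0.212] F [ 0.2 -0.2 -2.3] Tq [ 0.02 -0.01  0.01] w 0.156 pos [0.5829 0.2646 0.219 ]
[0.148 0.15  0.152 0.154 0.156 0.158 0.161 0.163 0.165 0.167 0.169 0.171
 0.173 0.176 0.178 0.18  0.182 0.184 0.186 0.188 0.191 0.193 0.195 0.197
 0.199] [1 1 7 5 5 3 1 5 7 5 5 3 6 6 4 2 5 5 4 4 6 4 6 3]
0.105 0  
0.12 0  
0.135 1 [0.5748 0.2634 0.1476] [0.5748 0.5748]
0.15 27 [0.5825 0.2674 0.1573] [0.5738 0.5925]
```

View pics/g.png

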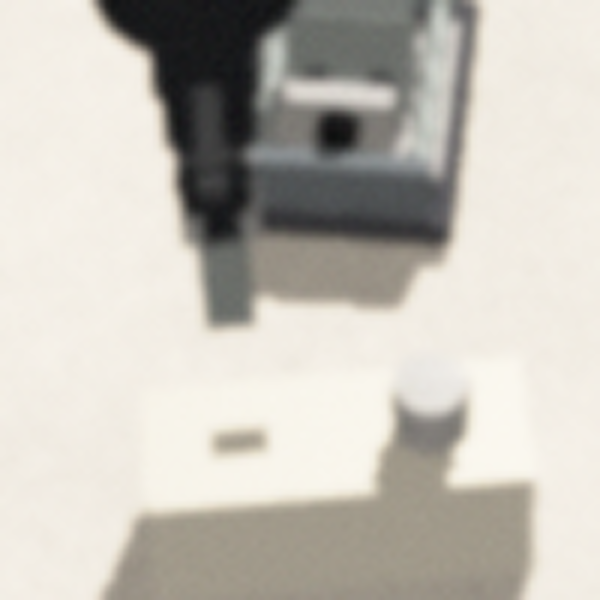

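The gauge is out and held upright, tip at crop (232,322), with an empty slot at (240,440). Moving over the gap.

{"api": "jog_arm", "payload": {
  "moves": [
    [[1,-0.4,1.3,0,0,0,0],[1,-0.64,2.31,0,0,0,0],[1,-0.64,2.3,0,0,0,0],[1,-0.64,2.3,0,0,0,0],[1,-0.64,2.3,0,0,0,0],[1,-0.64,2.3,0,0,0,0],[1,-0.64,2.3,0,0,0,0],[1,-0.64,2.3,0,0,0,0],[1,-0.64,2.3,0,0,0,0],[1,-0.5,1.7,0,0,0,0],[1,-0.32,1.2,0,0,0,0.055],[1,0,0,0,0,0,0.08],[1,0,0,0,0,0,0.08],[1,0,0,0,0,0,0],[1,0,0,0,0,0,0],[1,0,0,0,0,0,0]]
  ]
}}

```text
time: 16.02
tool_pos: [0.5641, 0.0303, 0.2181]
tool_rot: [0.0, 1.0, -0.009, -0.001]
contact_force: [-0.3, 0.3, -1.7]
gripper_width: 0.16
grasp_force: 58.9
```

```bash
python3 -c "
from h import *
plan(.5645,.031,.165,-1.2)
s=grab_frame('side')
P,U=pts(s)
m=(abs(P[:,0]-.5645)<.03)&(abs(P[:,1]-.031)<.03)&(P[:,2]>.11)&(P[:,2]<.17)
q=P[m];print(len(q),q.mean(0).round(4),np.percentile(q,[3,97],axis=0).round(4))
# clamp yaw: base front edge line (side view) from points z<.05 on the +y outer wall
m=(P[:,0]>.52)&(P[:,0]<.61)&(P[:,1]>.09)&(P[:,1]<.115)&(P[:,2]>.02)&(P[:,2]<.055)
q=P[m];k=np.polyfit(q[:,0],q[:,1],1);print('wall yaw',np.degrees(np.arctan(k[0])),len(q))
cv2.imwrite('pics/g2.png',cv2.resize(s['color'][200:280,270:350],(600,600),interpolation=cv2.INTER_CUBIC))"
```

```text
t 16.02 shift cm [ 0.05 -0.07  5.31] turn [0.    0.002 0.002] F [-0.3  0.3 -1.7] Tq [-0.01 -0.03 -0.03] w 0.16 pos [0.5641 0.0303 0.2181]
40 [0.5637 0.0329 0.1599] [[0.5546 0.0287 0.1489]
 [0.5736 0.0357 0.1695]]
wall yaw -0.24855669091018073 303
```

View pics/g2.png

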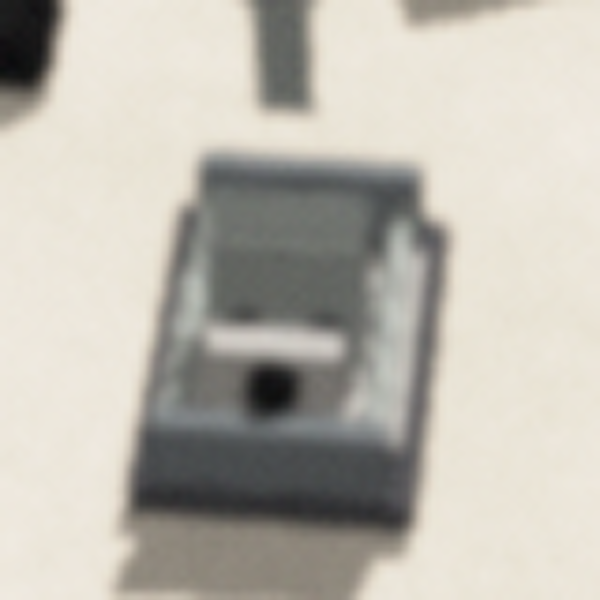

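Tip at crop (287,105), upright above the gap. Descending to just above first touch.

{"api": "jog_arm", "payload": {
  "moves": [
    [[1,0.03,-0.04,1,0,0,0],[1,0,0,2,0,0,0],[1,0,0,1.5,0,0,0],[1,0,0,0.8,0,0,0],[1,0,0,0.5,0,0,0],[1,0,0,0.5,0,0,0],[1,0,0,0.5,0,0,0],[1,0,0,0.5,0,0,0],[1,0,0,0.3,0,0,0],[1,0,0,0,0,0,0],[1,0,0,0,0,0,0],[1,0,0,0,0,0,0]]
  ]
}}

```text
time: 17.07
tool_pos: [0.5655, 0.0309, 0.1439]
tool_rot: [0.0, 1.0, -0.01, 0.0]
contact_force: [-0.5, 0.2, -1.8]
gripper_width: 0.155
grasp_force: 58.9
```

```bash
python3 -c "
from h import *
plan(.5645,.031,.13,-1)"
```

```text
t 17.07 shift cm [-0.1  -0.01  1.39] turn [ 0.    -0.001 -0.003] F [-0.5  0.2 -1.8] Tq [-0.06 -0.03 -0.03] w 0.155 pos [0.5655 0.0309 0.1439]
```

{"api": "jog_arm", "payload": {
  "moves": [
    [[1,-0.04,0,0.2,0,0,0],[1,0,0,0.2,0,0,0],[1,0,0,0.2,0,0,0],[1,0,0,0.1,0,0,0],[1,0,0,0,0,0,0],[1,0,0,0,0,0,0],[1,0,0,0,0,0,0]]
  ]
}}

```text
time: 17.65
tool_pos: [0.5649, 0.0309, 0.1365]
tool_rot: [0.0, 1.0, -0.01, 0.0]
contact_force: [0.1, 0.0, -1.0]
gripper_width: 0.155
grasp_force: 58.9
```

{"api": "jog_arm", "payload": {
  "moves": [
    [[1,0,0,0.1,0,0,0],[1,0,0,0.1,0,0,0],[1,0,0,0.1,0,0,0],[1,0,0,0,0,0,0],[1,0,0,0,0,0,0],[1,0,0,0,0,0,0]]
  ]
}}

```text
time: 18.15
tool_pos: [0.5648, 0.0309, 0.1334]
tool_rot: [-0.0, 1.0, -0.01, -0.0]
contact_force: [-0.8, 0.2, -2.1]
gripper_width: 0.157
grasp_force: 58.9
```

{"api": "jog_arm", "payload": {
  "moves": [
    [[1,0,0,0.1,0,0,0],[1,0,0,0.1,0,0,0],[1,0,0,0.1,0,0,0],[1,0,0,0,0,0,0],[1,0,0,0,0,0,0],[1,0,0,0,0,0,0]]
  ]
}}

```text
time: 18.65
tool_pos: [0.5648, 0.031, 0.1304]
tool_rot: [-0.0, 1.0, -0.01, -0.0]
contact_force: [-0.5, 0.3, -1.0]
gripper_width: 0.152
grasp_force: 58.9
```

{"api": "jog_arm", "payload": {
  "moves": [
    [[1,0,0,0.1,0,0,0],[1,0,0,0.1,0,0,0],[1,0,0,0,0,0,0],[1,0,0,0,0,0,0],[1,0,0,0,0,0,0]]
  ]
}}

```text
time: 19.07
tool_pos: [0.5648, 0.0309, 0.1284]
tool_rot: [0.0, 1.0, -0.01, -0.0]
contact_force: [-0.2, 0.3, -1.2]
gripper_width: 0.156
grasp_force: 58.9
```

{"api": "jog_arm", "payload": {
  "moves": [
    [[1,0,0,0.1,0,0,0],[1,0,0,0.1,0,0,0],[1,0,0,0,0,0,0],[1,0,0,0,0,0,0],[1,0,0,0,0,0,0]]
  ]
}}

```text
time: 19.48
tool_pos: [0.5648, 0.031, 0.1264]
tool_rot: [0.0, 1.0, -0.01, -0.0]
contact_force: [-0.1, 0.2, -1.4]
gripper_width: 0.154
grasp_force: 58.9
```

{"api": "jog_arm", "payload": {
  "moves": [
    [[1,0,0,0.1,0,0,0],[1,0,0,0.1,0,0,0],[1,0,0,0,0,0,0],[1,0,0,0,0,0,0],[1,0,0,0,0,0,0]]
  ]
}}

```text
time: 19.9
tool_pos: [0.5648, 0.031, 0.1244]
tool_rot: [-0.0, 1.0, -0.01, -0.0]
contact_force: [0.5, 0.1, -1.7]
gripper_width: 0.152
grasp_force: 58.9
```

{"api": "jog_arm", "payload": {
  "moves": [
    [[1,0,0,0.1,0,0,0],[1,0,0,0.1,0,0,0],[1,0,0,0,0,0,0],[1,0,0,0,0,0,0],[1,0,0,0,0,0,0]]
  ]
}}

```text
time: 20.32
tool_pos: [0.5648, 0.0309, 0.1224]
tool_rot: [-0.0, 1.0, -0.01, -0.0]
contact_force: [0.2, 0.1, -1.1]
gripper_width: 0.154
grasp_force: 58.9
```

{"api": "jog_arm", "payload": {
  "moves": [
    [[1,0,0,0.1,0,0,0],[1,0,0,0.1,0,0,0],[1,0,0,0,0,0,0],[1,0,0,0,0,0,0],[1,0,0,0,0,0,0]]
  ]
}}

```text
time: 20.73
tool_pos: [0.5648, 0.0309, 0.1204]
tool_rot: [0.0, 1.0, -0.01, -0.0]
contact_force: [0.0, -0.1, -1.0]
gripper_width: 0.156
grasp_force: 58.9
```

{"api": "jog_arm", "payload": {
  "moves": [
    [[1,0,0,0.1,0,0,0],[1,0,0,0.1,0,0,0],[1,0,0,0,0,0,0],[1,0,0,0,0,0,0],[1,0,0,0,0,0,0]]
  ]
}}

```text
time: 21.15
tool_pos: [0.5648, 0.031, 0.1184]
tool_rot: [0.0, 1.0, -0.01, -0.0]
contact_force: [-0.1, -0.3, -1.5]
gripper_width: 0.156
grasp_force: 58.9
```

{"api": "jog_arm", "payload": {
  "moves": [
    [[1,0,0,0.1,0,0,0],[1,0,0,0.1,0,0,0],[1,0,0,0,0,0,0],[1,0,0,0,0,0,0],[1,0,0,0,0,0,0]]
  ]
}}

```text
time: 21.57
tool_pos: [0.5647, 0.0309, 0.1163]
tool_rot: [-0.0, 1.0, -0.01, -0.0]
contact_force: [-0.3, -0.2, -2.6]
gripper_width: 0.159
grasp_force: 58.9
```

{"api": "jog_arm", "payload": {
  "moves": [
    [[1,0,0,0.1,0,0,0],[1,0,0,0.1,0,0,0],[1,0,0,0,0,0,0],[1,0,0,0,0,0,0],[1,0,0,0,0,0,0]]
  ]
}}

```text
time: 21.98
tool_pos: [0.5648, 0.031, 0.1143]
tool_rot: [-0.0, 1.0, -0.01, 0.0]
contact_force: [0.4, -0.2, -2.3]
gripper_width: 0.158
grasp_force: 58.9
```

{"api": "jog_arm", "payload": {
  "moves": [
    [[1,0,0,0.1,0,0,0],[1,0,0,0.1,0,0,0],[1,0,0,0,0,0,0],[1,0,0,0,0,0,0],[1,0,0,0,0,0,0]]
  ]
}}

```text
time: 22.4
tool_pos: [0.5649, 0.0309, 0.1124]
tool_rot: [-0.0, 1.0, -0.01, 0.0]
contact_force: [0.4, 0.6, -0.5]
gripper_width: 0.152
grasp_force: 59.0
```

```bash
python3 -c "
from h import *
plan(.5645,.031,.13,-1)
s=grab_frame('side');t=grab_frame('top')
cv2.imwrite('pics/g3.png',np.hstack([cv2.resize(s['color'][200:270,275:345],(400,400),interpolation=cv2.INTER_CUBIC),cv2.resize(t['color'][165:245,260:340],(400,400),interpolation=cv2.INTER_CUBIC)]))"
```

```text
t 22.4 shift cm [-0.04 -0.   -1.76] turn [-0.    -0.    -0.003] F [ 0.4  0.6 -0.5] Tq [ 0.01 -0.08  0.  ] w 0.152 pos [0.5649 0.0309 0.1124]
```

View pics/g3.png

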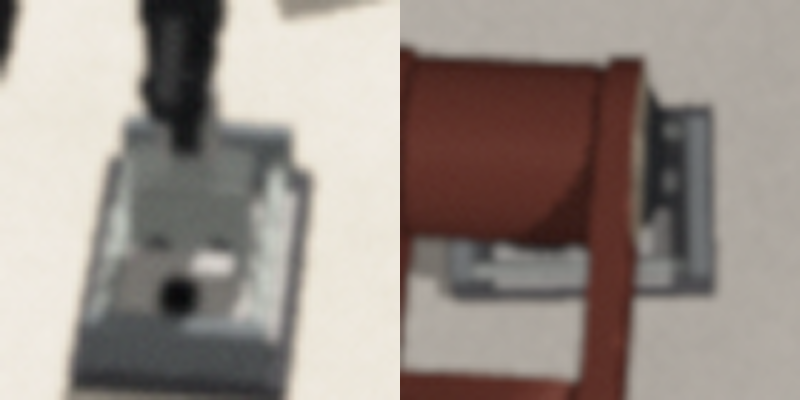

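{"api": "jog_arm", "payload": {
  "moves": [
    [[1,0,0,0.1,0,0,0],[1,0,0,0.1,0,0,0],[1,0,0,0,0,0,0],[1,0,0,0,0,0,0],[1,0,0,0,0,0,0]]
  ]
}}

```text
time: 22.92
tool_pos: [0.5649, 0.0309, 0.1105]
tool_rot: [0.0, 1.0, -0.01, 0.0]
contact_force: [1.0, -0.6, -0.1]
gripper_width: 0.153
grasp_force: 59.1
```

{"api": "jog_arm", "payload": {
  "moves": [
    [[1,0,0,0.1,0,0,0],[1,0,0,0,0,0,0],[1,0,0,0,0,0,0],[1,0,0,0,0,0,0]]
  ]
}}

```text
time: 23.25
tool_pos: [0.5649, 0.0309, 0.1095]
tool_rot: [-0.0, 1.0, -0.01, 0.0]
contact_force: [1.0, -0.1, 1.2]
gripper_width: 0.153
grasp_force: 59.2
```

{"api": "jog_arm", "payload": {
  "moves": [
    [[1,0,0,0.1,0,0,0],[1,0,0,0,0,0,0],[1,0,0,0,0,0,0],[1,0,0,0,0,0,0]]
  ]
}}

```text
time: 23.58
tool_pos: [0.5649, 0.0309, 0.1085]
tool_rot: [-0.0, 1.0, -0.01, 0.0]
contact_force: [0.2, 0.1, 2.0]
gripper_width: 0.158
grasp_force: 59.2
```

{"api": "jog_arm", "payload": {
  "moves": [
    [[1,0,0,0.1,0,0,0],[1,0,0,0,0,0,0],[1,0,0,0,0,0,0],[1,0,0,0,0,0,0]]
  ]
}}

```text
time: 23.92
tool_pos: [0.5649, 0.0309, 0.1075]
tool_rot: [-0.0, 1.0, -0.01, 0.0]
contact_force: [0.7, -0.5, 1.9]
gripper_width: 0.153
grasp_force: 59.3
```

{"api": "jog_arm", "payload": {
  "moves": [
    [[1,0,0,0.1,0,0,0],[1,0,0,0,0,0,0],[1,0,0,0,0,0,0],[1,0,0,0,0,0,0]]
  ]
}}

```text
time: 24.25
tool_pos: [0.5649, 0.0309, 0.1064]
tool_rot: [0.0, 1.0, -0.01, 0.0]
contact_force: [1.1, 0.1, 1.1]
gripper_width: 0.156
grasp_force: 59.4
```

{"api": "jog_arm", "payload": {
  "moves": [
    [[1,0,0,0.1,0,0,0],[1,0,0,0,0,0,0],[1,0,0,0,0,0,0]]
  ]
}}

```text
time: 24.5
tool_pos: [0.5649, 0.0309, 0.1055]
tool_rot: [0.0, 1.0, -0.01, 0.0]
contact_force: [0.6, -0.1, 1.7]
gripper_width: 0.154
grasp_force: 59.5
```

```bash
python3 -c "
from h import *
F=[]
for i in range(12): s=grab_frame('side'); F.append(state()['contact_force'])
print(np.mean(F,0),np.std(F,0)); plan(.5645,.031,.1054,-1)
P,U=pts(s)
m=(abs(P[:,0]-.565)<.02)&(abs(P[:,1]-.031)<.03)&(P[:,2]>.085)&(P[:,2]<.14)
for lo in np.arange(.085,.14,.005):
    q=P[m&(P[:,2]>lo)&(P[:,2]<lo+.005)]
    if len(q): print(round(lo,3),len(q),q.mean(0).round(4),np.percentile(q[:,0],[5,95]).round(4))
cv2.imwrite('pics/g4.png',cv2.resize(s['color'][205:255,285:335],(600,600),interpolation=cv2.INTER_CUBIC))"
```

```text
[ 0.93751694 -0.2417488   2.63617457] [0.50104718 0.38773017 0.52973029]
t 25.1 shift cm [-0.04 -0.    0.01] turn [-0.    -0.    -0.003] F [2.2 0.3 2.2] Tq [-0.04 -0.23  0.03] w 0.153 pos [0.5649 0.031  0.1055]
0.085 22 [0.5647 0.0365 0.0881] [0.5465 0.583 ]
0.09 20 [0.561  0.0386 0.0921] [0.547  0.5782]
0.095 9 [0.5652 0.0386 0.0979] [0.5515 0.5774]
0.1 4 [0.5606 0.0394 0.1022] [0.5508 0.5756]
0.105 8 [0.5621 0.0403 0.1071] [0.5503 0.5779]
0.11 7 [0.5599 0.0416 0.1132] [0.5508 0.5766]
0.115 14 [0.5631 0.0488 0.1174] [0.553  0.5717]
0.12 13 [0.5605 0.0439 0.1226] [0.5501 0.5751]
0.125 8 [0.5602 0.0483 0.1268] [0.5507 0.5669]
0.13 11 [0.5597 0.0474 0.1319] [0.5499 0.5697]
0.135 4 [0.5512 0.0338 0.1381] [0.5499 0.5526]
```

View pics/g4.png

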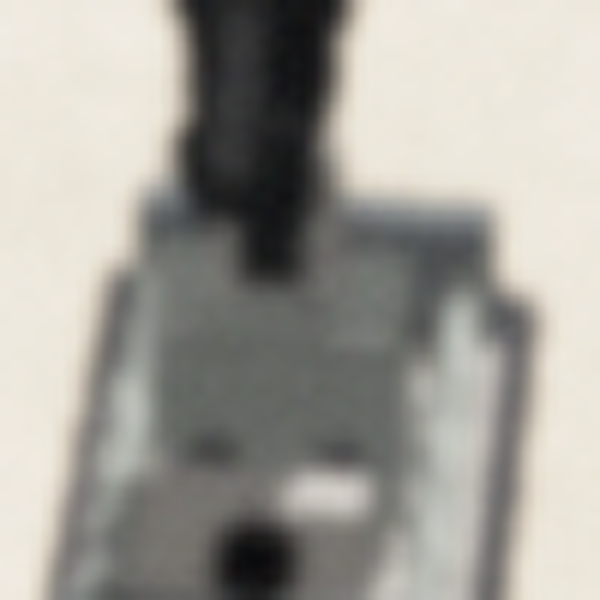

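{"api": "jog_arm", "payload": {
  "moves": [
    [[1,0,0,0.1,0,0,0],[1,0,0,0,0,0,0],[1,0,0,0,0,0,0],[1,0,0,0,0,0,0]]
  ]
}}

```text
time: 25.43
tool_pos: [0.5649, 0.0309, 0.1044]
tool_rot: [-0.0, 1.0, -0.01, 0.0]
contact_force: [0.2, -0.2, 2.8]
gripper_width: 0.156
grasp_force: 59.6
```

```bash
python3 -c "
from h import *
F=[]
for i in range(14): s=grab_frame('side'); F.append(state()['contact_force'])
print(np.mean(F,0),np.std(F,0)); plan(.5645,.031,.1045,-1)"
```

```text
[ 1.10668269 -0.03261898  3.16362328] [0.43599405 0.73485742 0.50700557]
t 26.13 shift cm [-0.03 -0.01 -0.01] turn [-0.    -0.    -0.003] F [1.  0.4 2.8] Tq [ 0.01 -0.2   0.01] w 0.155 pos [0.5648 0.0309 0.1044]
```

Pushing now takes about 4.7 N, rising 0.5 N/mm. That puts it roughly 9 mm past first touch, or about 9 N per plate, which is mid-range for snug. Lateral force is near zero and the tool is upright, so I'm handing in.

```bash
python3 -c "
from plant import *
print(job_done())"
```

```text
the job is handed in; nothing more can be done
None
```

The job is handed in at about 26 s of the 67 s allowed. I pushed the stop button right down and it sprang back, then turned its head clockwise to the end stop. The taper gauge is held upright in the gap at an estimated 9 N per plate (worked out from the push force).

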